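Fit the orange cone to the citrus press

TASK

Get the citrus press ready for oranges: lift the large reaming cone out of the cup it stands in, lower its stem down the chimney in the middle of the press and fit it fully home on the drive, turning it until it drops in and then pressing it down to the stop. Do it by feel, without forcing the plastic drive, leave it released, and leave everything else on the counter where it is.

Things in the scene. Friction and masses are not known exactly. Their poses are not given: they have to be found in the camera images.
- large_cone_skirt (a point): Large reaming cone, white plastic, 50 to 100 g: a round upright-sided skirt 55 mm wide, 14 mm high (grip here), a ribbed dome 50 mm wide ending 52 mm above the skirt's underside, and below a square stem 14 x 14 mm. This point: on the axis, half-way up the skirt, 7 mm above its underside; z up the axis, x and y square to the stem's faces. At the start it stands in a cup, skirt on the rim.
- large_cone_foot (a point): Foot of the large cone's stem, on its axis, 56 mm below the skirt point (49 mm below the skirt's underside); z up the axis. The last 3 mm are a round pilot 10 mm wide, which widens over the next 3 mm to 14 mm round; above that the stem is 14 mm square, its lower corners just broken.
- press: The citrus press: white round machine 162 mm across, fixed on the counter; origin at the centre of its underside, -x points to its spout. Juice bowl: rim 138 mm above the counter, inside radius 76 mm, strainer at 120 mm. In the middle of it an upright chimney, 33 mm wide outside. When the cone is home its skirt's underside is 3 mm above the chimney's mouth.
- chimney_mouth (a point): Centre of the chimney's mouth, level with its rim, 148 mm above the counter; z up. The round bore is 21 mm wide, flared to 30 mm over the top 6 mm, and runs down 26 mm to the drive.
- drive_face (a point): Centre of the grey drive's upper face, 26 mm below the mouth (its angle is not shown). Its square socket, 15.2 mm wide, goes down 20 mm more to the hidden stop. The geared motor holds it at an unknown angle and gives only above 0.16 N m, so a stem turned on it under 5 to 8 N does not drag it. Each quarter turn fits, within about 5 degrees. Misaligned, the foot stops 6 to 7 mm below this face.
- drive_stop (a point): Centre of the socket's solid floor, the hidden stop, 46 mm below the mouth: the stem's foot rests on it when home. On the way down a sprung clip nips the stem once the foot is some 11 mm below the drive's face; it takes about 4 to 9 N to push through, and more than the cone's own weight.
- small_cone_skirt (a point): Small reaming cone (for lemons), not wanted, standing in the other cup: same skirt and stem, but a dome only 33 mm wide that ends 39 mm above the skirt's underside. This point: on the axis, half-way up the skirt.
- cup_a: One of two alike white egg cups, 66 mm high, 47 mm across the rim, 32 mm at the foot, loose, in which the large cone stands at the start; origin at the centre of its underside.
- cup_b: The other egg cup, holding the small cone; origin at the centre of its underside.
- tumbler: Glass tumbler under the spout of the press, 78 mm high, 66 mm across the rim, loose; origin at the centre of its underside.
- pepper_mill: Dark wooden mill, 113 mm high, 52 mm across, loose; origin at the centre of its underside.
- salt_mill: Pale wooden mill, 113 mm high, 52 mm across, loose; origin at the centre of its underside.
- knife: Kitchen knife, 230 mm long, lying on the chopping board (18 mm thick); origin at the joint of handle and blade, on its underside.

How it is judged:
By the outcome, as a careful person would: the job done as asked, in the order asked, and still so for the second after the job is handed in, with the robot touching nothing.
It also fails if it takes over 64 s, if anything falls off the work surface, if the arm or the gripper's body presses on something with over 40 N, if the wrist force passes 120 N, or if a joint passes its speed limit or range.

ROBOT

A 7-joint arm with a two-finger parallel gripper is mounted at the origin on the work surface. World frame = base frame: x ahead of the robot, y to its left, z up, the work surface at z = 0. Lengths are in m, angles in rad, forces in N, time in s.
With the tool pointing down it reaches from about 0.35 to 0.775 m from the base axis. Payload 3.1 kg.
Tool frame: the origin (TCP) lies midway between the tips of the shut fingers; the grasp point (between the pads) lies 19 mm behind it; z points along the fingers, y is the line along which they close (so a half turn about z gives the same grasp; the last joint's range is limited). The gripper opens to 85 mm and grips with 20 to 120 N. Pads are 22 mm wide; open, the fingers measure 114 mm over their backs; the gripper's body (76 mm by 85 mm) begins 54 mm behind the grasp point. The pads swing forward as they close: fully open they stand 13 mm farther back than shut.
Start: joints at [-1.316, 0.311, 0.014, 1.512, -0.004, 1.319, -0.027], TCP at [0.161, 0.526, 0.231] pointing down, gripper open.
Joint ranges: [-2.7, 2.7], [-0.3, 1.91], [-1.27, 1.3], [0.12, 2.57], [-1.44, 4.58], [0.2, 2.03], [-3.05, 3.05]. Speed limits (rad/s): [2.79, 2.79, 3.14, 3.14, 3.14, 3.14, 3.14].

INTERFACE

Orientations are given as a unit quaternion [x, y, z, w].
In Python, from cell import * gives the robot as it stands.
- The arm moves only by the tool jog_arm, never from a script. Its arguments are lists of equal length, an entry for each row: "delta_rot": the turn, a rotation vector about the world's x, y, z in units of 5 degrees (1.0 is 5 degrees), a list of three; "linear": the shift along the world's x, y, z in units of 60 mm (1.0 is 60 mm), a list of three; "fingers": the finger opening in mm, from 0 to 85.4. In form: {"delta_rot": [[rx, ry, rz], ...], "linear": [[tx, ty, tz], ...], "fingers": [fingers, ...]}. A call has 1 to 20 rows; each row shifts and turns the commanded pose from where the row before left it; what a row does not reach is not made up. A row lasts 1/8 s, in which the tool goes at most 62.5 mm and 10.7 degrees, less where a joint would pass 70% of its speed; a pose out of reach is approached as far as the arm can. A call is refused whole if a number of a shift passes 1 or a number of a turn 1, either way. A call with a gripper value outside its range is refused whole. The fingers move at their own pace and stop on an object; "squeeze" is the grip in N (left out, the last holds). Time passes only in rows, so rows that do not move let the fingers close. It gives the time, the measured TCP pose, the force, the opening and the grip force at its end, in the units of the state.
- get_state(): the state, without advancing time (a new reading comes with each control period).
- get_image(name): name is "scene" or "top" or "wrist"; returns a dict with "img" (420x560x3 uint8, red, green, blue), "intrinsics" (3x3 intrinsics, pixels), "xyz" and "attitude" of the camera in the world. Camera axes: x right, y down, z forward; pixel columns grow to the right and rows downward; lengths in m; the calibration is good to about 2 mm. The wrist camera is an equidistant fisheye: a pixel r from the principal point sees the ray r / f radians off the axis. A picture is of the moment at which its call begins. There is no depth.
- finish_job(): hands the job in; it is judged then, once.
The state is a dict: "time": time; "qpos": joint angles; "qvel": joint speeds; "effort": joint torques, N m; "ee_pos": TCP position; "tool_rot": TCP orientation; "ft_force": force on the tool from outside, world axes, zero at the start; "torque": the same for the moment, N m; "gripper_width": opening from 0.0 (shut) to 1.0 (fully open); "grip_force": force on a finger pad.
Only numpy, scipy, OpenCV 4.12 (cv2) and the standard library are available. Lean on these libraries where they do the work, as an engineer would, in place of code of your own. Each camera call takes 0.05 s, during which the arm holds its last target. There are 200 camera calls.

## Working session

There is one attempt and no reset: what is moved stays moved. The work goes in short steps, Python scripts to look and compute and a tool call to move; the robot and the scene stay as the last step left them, time stands still between calls to the robot, and variables do not carry over. Pictures are saved under pics/ and viewed, at most 10 in all, crops included, and the job is handed in when it is done.

Besides the shell and the picture viewer there is one more tool, called after "Request:" as name(argument=value, ...) on one line, values as JSON. jog_arm: Moves the arm, as the interface text tells. Its arguments: {"type":"object","properties":{"delta_rot":{"type":"array"},"linear":{"type":"array"},"fingers":{"type":"array"},"squeeze":{"type":"number"}},"required":["delta_rot","linear","fingers"]}

```bash
mkdir -p pics; cat > h.py <<'E'
from cell import *
import numpy as np, cv2, json
from scipy.spatial.transform import Rotation as R
def snap(name,fn):
    d=get_image(name); cv2.imwrite('pics/'+fn+'.png',d['img'][:,:,::-1])
    json.dump({k:np.array(d[k]).tolist() for k in('intrinsics','xyz','attitude')},open('pics/'+fn+'.json','w')); return d
def ray(fn,u,v,fish=False):
    d=json.load(open('pics/'+fn+'.json'));K=np.array(d['intrinsics']);a=np.array(d['attitude'])
    M=R.from_quat(a).as_matrix() if a.size==4 else a.reshape(3,3)
    x=(u-K[0,2])/K[0,0];y=(v-K[1,2])/K[1,1]
    if fish:
        r=np.hypot(x,y); s=np.sin(r)/max(r,1e-9); c=np.array([x*s,y*s,np.cos(r)])
    else: c=np.array([x,y,1.])
    return np.array(d['xyz']),M@c
def atz(fn,u,v,z,fish=False):
    o,d=ray(fn,u,v,fish); return (o+d*(z-o[2])/d[2]).round(4)
def st():
    s=get_state(); print({k:np.round(s[k],4).tolist() for k in('time','qpos','ee_pos','tool_rot','ft_force','torque','gripper_width','grip_force')})
E
python3 -c "
from h import *
for n in('scene','top'):
    d=snap(n,n+'0'); print(n,d['intrinsics'],d['xyz'],d['attitude'])
st()"
```

```text
scene [[415.37328884   0.         271.74121577]
 [  0.         415.37328884 206.97006296]
 [  0.           0.           1.        ]] [ 1.23269041 -0.17571696  0.50105573] [ 0.65744711  0.56844837 -0.31664042 -0.37995867]
top [[492.68255109   0.         281.91114167]
 [  0.         492.68255109 206.67773514]
 [  0.           0.           1.        ]] [ 0.50210474 -0.07297029  1.1348322 ] [ 0.70723532 -0.70553952  0.02518972 -0.03738543]
{'time': 0.1, 'qpos': [-1.3157, 0.3117, 0.014, 1.5129, -0.0044, 1.3192, -0.0272], 'ee_pos': [0.1607, 0.5253, 0.2303], 'tool_rot': [0.1478, 0.989, -0.0011, -0.0001], 'ft_force': [0.1416, 0.0715, 0.2301], 'torque': [0.0058, -0.0347, -0.0063], 'gripper_width': 0.9989, 'grip_force': 0.0}
```

View pics/top0.png

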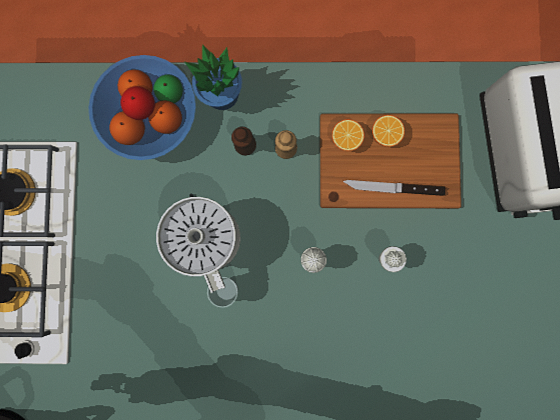

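View pics/scene0.png

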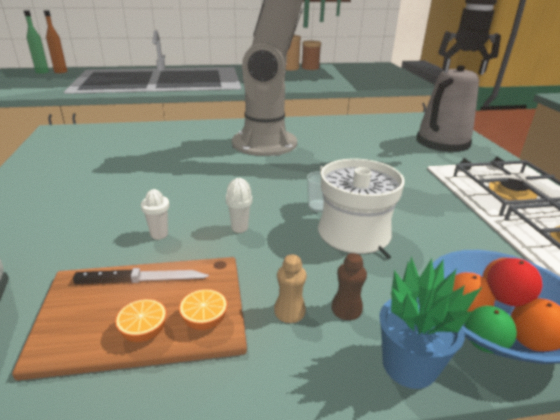

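The top view shows the large cone at (313,260), the small cone at (393,259), the chimney at (196,236), and the tumbler at (222,292) under the spout.

```bash
python3 -c "
from h import *
print('large',atz('top0',313,260,.10),'small',atz('top0',393,259,.09),'chim',atz('top0',196,236,.148),'tumbler',atz('top0',222,292,.078))
print('S large top',atz('scene0',238,181,.118),'skirt',atz('scene0',239,200,.073),'chim',atz('scene0',364,171,.148))
M=R.from_quat(get_state()['tool_rot']).as_matrix();print(M)
"
```

```text
large [ 0.4823 -0.1202  0.1   ] small [ 0.4848 -0.2886  0.09  ] chim [0.5303 0.1164 0.148 ] tumbler [0.4136 0.0722 0.078 ]
S large top [ 0.4867 -0.1227  0.118 ] skirt [ 0.4851 -0.1217  0.073 ] chim [0.5327 0.1218 0.148 ]
[[-9.56301433e-01  2.92382152e-01 -4.95832111e-04]
 [ 2.92382543e-01  9.56299196e-01 -2.07277259e-03]
 [-1.31877862e-04 -2.12716805e-03 -9.99997729e-01]]
```

Request:
jog_arm(delta_rot=[[0, 0, -1], [0, 0, -1], [0, 0, -1], [0, 0, -1], [0, 0, -1], [0, 0, -1], [0, 0, -1], [0, 0, -1], [0, 0, -1], [0, 0, -1], [0, 0, -1], [0, 0, -1], [0, 0, -1], [0, 0, -1], [0, 0, 0], [0, 0, 0]], linear=[[0.385, -0.769, -0.04], [0.385, -0.769, -0.04], [0.385, -0.769, -0.04], [0.385, -0.769, -0.04], [0.385, -0.769, -0.04], [0.385, -0.769, -0.04], [0.385, -0.769, -0.04], [0.385, -0.769, -0.04], [0.385, -0.769, -0.04], [0.385, -0.769, -0.04], [0.385, -0.769, -0.04], [0.385, -0.769, -0.04], [0.385, -0.769, -0.04], [0.385, -0.769, -0.04], [0, 0, 0], [0, 0, 0]], fingers=[85, 85, 85, 85, 85, 85, 85, 85, 85, 85, 85, 85, 85, 85, 85, 85])

```text
time: 2.1
ee_pos: [0.4837, -0.1193, 0.1971]
tool_rot: [0.688, 0.725, -0.0, -0.001]
ft_force: [0.0, 0.4, 0.0]
gripper_width: 0.993
grip_force: 0.0
```

```bash
python3 -c "
from h import *
d=snap('wrist','w1');print(d['intrinsics'],d['xyz'],d['attitude']);cv2.imwrite('pics/w1b.png',cv2.resize(d['img'][:,:,::-1],(800,600)));st()"
```

```text
[[325.1922621    0.         281.63375023]
 [  0.         325.1922621  212.86403067]
 [  0.           0.           1.        ]] [ 0.48086225 -0.04300175  0.33976632] [0.9882961  0.02627402 0.00324164 0.15023312]
{'time': 2.15, 'qpos': [-0.4187, 0.2776, 0.7759, 1.7263, -0.2065, 1.2232, 0.4636], 'ee_pos': [0.4838, -0.1185, 0.1972], 'tool_rot': [0.6876, 0.726, 0.0, -0.0009], 'ft_force': [-0.0074, 0.9133, 0.6455], 'torque': [0.0224, 0.0191, -0.0285], 'gripper_width': 0.9937, 'grip_force': 0.0}
```

View pics/w1b.png

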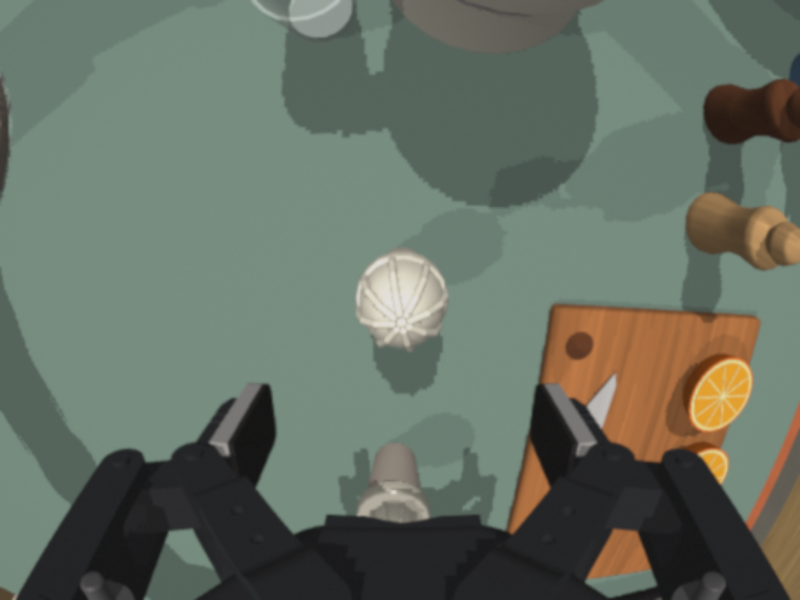

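The large cone's apex is at (402,322) in the enlarged picture, and its skirt spans x 356–448 with its far edge at y≈250.

```bash
python3 -c "
from h import *
f=560/800
print('apex',atz('w1',402*f,322*f,.118,True),'far',atz('w1',402*f,250*f,.078,True),'L',atz('w1',356*f,297*f,.077,True),'R',atz('w1',448*f,297*f,.077,True))"
```

```text
apex [ 0.4845 -0.1214  0.118 ] far [ 0.4829 -0.092   0.078 ] L [ 0.4572 -0.1217  0.077 ] R [ 0.5115 -0.1188  0.077 ]
```

Request:
jog_arm(delta_rot=[[0, 0, 0], [0, 0, 0], [0, 0, 0], [0, 0, 0], [0, 0, 0], [0, 0, 0], [0, 0, 0], [0, 0, 0], [0, 0, 0], [0, 0, 0]], linear=[[0.01, -0.03, -0.4], [0, 0, -0.4], [0, 0, -0.4], [0, 0, -0.4], [0, 0, -0.4], [0, 0, -0.2], [0, 0, -0.2], [0, 0, 0], [0, 0, 0], [0, 0, 0]], fingers=[85, 85, 85, 85, 85, 85, 85, 64, 62, 60], squeeze=40)

```text
time: 3.4
ee_pos: [0.4855, -0.122, 0.0544]
tool_rot: [0.688, 0.725, 0.0, 0.001]
ft_force: [0.7, 0.9, -0.5]
gripper_width: 0.701
grip_force: 0.0
```

```bash
python3 -c "
from h import *
d=snap('wrist','w2');st();cv2.imwrite('pics/w2b.png',cv2.resize(d['img'][180:,80:480][:,:,::-1],None,fx=2,fy=2))"
```

```text
{'time': 3.45, 'qpos': [-0.3252, 0.4586, 0.6972, 1.8998, -0.3679, 0.9124, 0.6024], 'ee_pos': [0.4854, -0.122, 0.0543], 'tool_rot': [0.6884, 0.7254, 0.0004, 0.0005], 'ft_force': [0.6235, -0.5043, 0.1054], 'torque': [-0.04, 0.0314, 0.0026], 'gripper_width': 0.7034, 'grip_force': 0.0}
```

View pics/w2b.png

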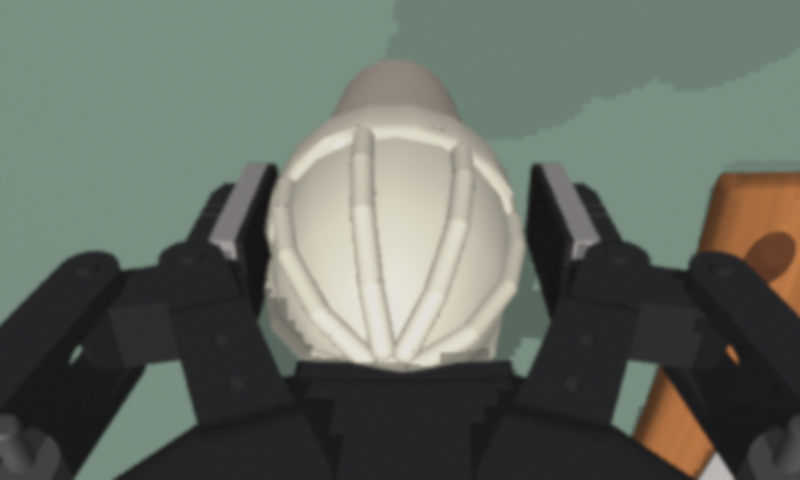

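The cone sits between the pads, about 1 mm to the left of centre (skirt 268–524, pad gap 275–530). I'll nudge over and close.

Request:
jog_arm(delta_rot=[[0, 0, 0], [0, 0, 0], [0, 0, 0], [0, 0, 0], [0, 0, 0], [0, 0, 0], [0, 0, 0]], linear=[[-0.017, 0.02, 0], [0, 0, 0], [0, 0, 0], [0, 0, 0], [0, 0, 0], [0, 0, 0], [0, 0, 0]], fingers=[60, 58, 56, 54, 50, 50, 50], squeeze=40)

```text
time: 4.32
ee_pos: [0.4837, -0.1207, 0.054]
tool_rot: [0.688, 0.725, -0.0, -0.0]
ft_force: [-1.8, -0.2, 6.3]
gripper_width: 0.631
grip_force: 41.3
```

Request:
jog_arm(delta_rot=[[0, 0, 0], [0, 0, 0], [0, 0, 0], [0, 0, 0], [0, 0, 0], [0, 0, 0], [0, 0, 0], [0, 0, 0], [0, 0, 0], [0, 0, 0], [0, 0, 0]], linear=[[0, 0, 0.1], [0, 0, 0.15], [0, 0, 0.25], [0, 0, 0.3], [0, 0, 0.35], [0, 0, 0.4], [0, 0, 0.4], [0, 0, 0.4], [0, 0, 0.3], [0, 0, 0.15], [0, 0, 0]], fingers=[50, 50, 50, 50, 50, 50, 50, 50, 50, 50, 50])

```text
time: 5.7
ee_pos: [0.4841, -0.1207, 0.2224]
tool_rot: [0.688, 0.725, 0.001, 0.001]
ft_force: [0.8, 0.5, -0.9]
gripper_width: 0.626
grip_force: 42.1
```

```bash
python3 -c "
from h import *
d=snap('scene','s2');t=snap('top','t2');st();a=cv2.resize(d['img'][80:280,130:430][:,:,::-1],None,fx=2.6,fy=2.6);b=0;cv2.imwrite('pics/s2b.png',a[:520])
cv2.imwrite('pics/t2b.png',cv2.resize(t['img'][180:330,140:340][:,:,::-1],None,fx=4,fy=4,interpolation=cv2.INTER_CUBIC))"
```

```text
{'time': 5.8, 'qpos': [-0.4295, 0.2577, 0.7891, 1.6874, -0.19, 1.2768, 0.4509], 'ee_pos': [0.4833, -0.1204, 0.2212], 'tool_rot': [0.6884, 0.7254, -0.0003, -0.0005], 'ft_force': [0.3146, 0.6481, -0.9427], 'torque': [0.017, 0.0185, -0.0204], 'gripper_width': 0.6269, 'grip_force': 42.1022}
```

View pics/s2b.png

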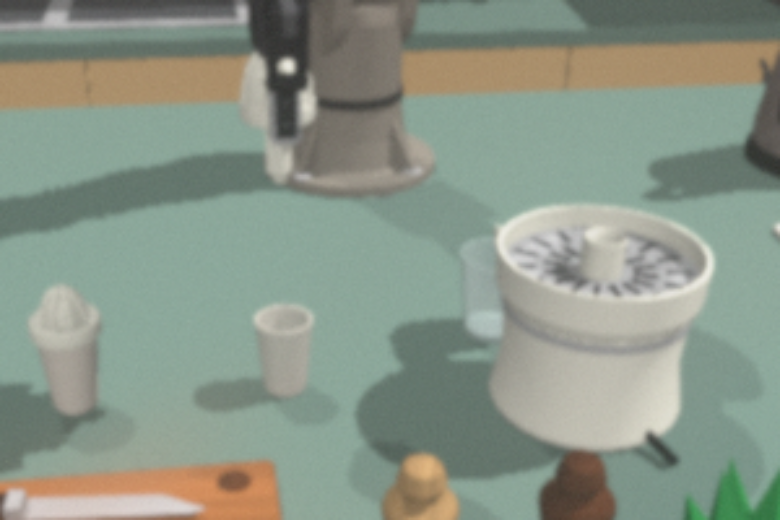

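View pics/t2b.png

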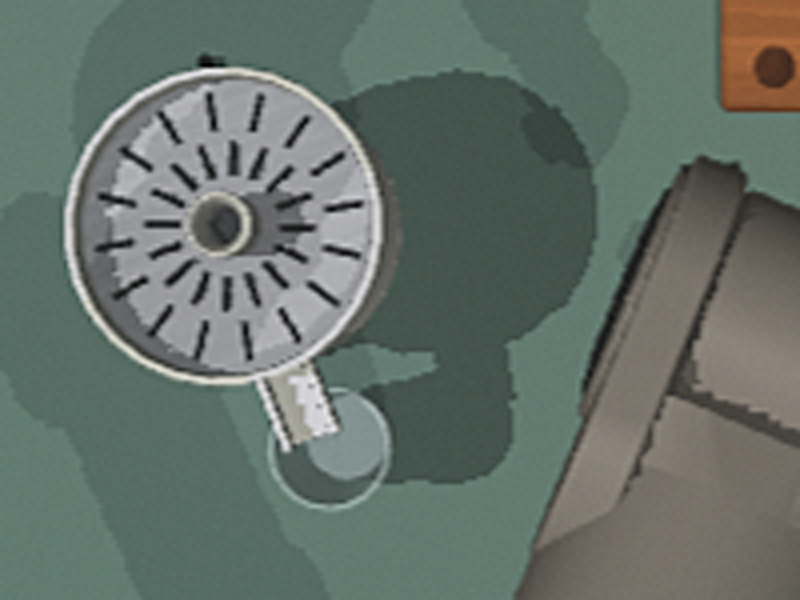

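The cup stayed upright and in place, and the cone is in the grip. The chimney mouth is at (221,223) in the top crop. Next I'll move so the wrist camera sits over the press.

Request:
jog_arm(delta_rot=[[0, 0, 0], [0, 0, 0], [0, 0, 0], [0, 0, 0], [0, 0, 0], [0, 0, 0], [0, 0, 0], [0, 0, 0]], linear=[[0.1, 0.3, 0], [0.14, 0.45, 0], [0.16, 0.5, 0], [0.16, 0.5, 0], [0.14, 0.45, 0], [0.1, 0.3, 0], [0, 0, 0], [0, 0, 0]], fingers=[50, 50, 50, 50, 50, 50, 50, 50])

```text
time: 6.8
ee_pos: [0.5314, 0.0276, 0.2216]
tool_rot: [0.689, 0.725, -0.001, 0.0]
ft_force: [0.2, -0.2, -1.0]
gripper_width: 0.629
grip_force: 42.1
```

```bash
python3 -c "
from h import *
d=snap('wrist','w3');st();cv2.imwrite('pics/w3b.png',cv2.resize(d['img'][:,:,::-1],(800,600)))"
```

```text
{'time': 6.85, 'qpos': [-0.6287, 0.3268, 0.7142, 1.5967, -0.2188, 1.3006, 0.1675], 'ee_pos': [0.5314, 0.0273, 0.2217], 'tool_rot': [0.6894, 0.7244, -0.0005, 0.0003], 'ft_force': [0.3328, 0.6705, 0.0261], 'torque': [0.0135, 0.0336, -0.0459], 'gripper_width': 0.626, 'grip_force': 42.1146}
```

View pics/w3b.png

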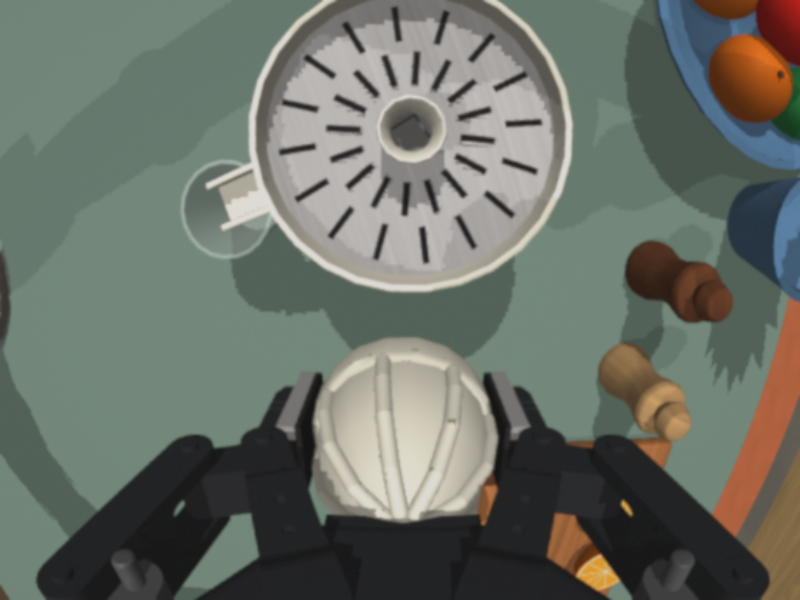

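The chimney rim spans x 377–446 and y 96–162, so its centre is about (411.5,129) in the enlarged picture. The cone is held upright, with its skirt centre about x=405.

```bash
python3 -c "
from h import *
f=.7
for u,v in((411.5,129),(377,129),(446,129),(411.5,96),(411.5,162)):print('chim',atz('w3',u*f,v*f,.148,True))
print('rim');
for u,v in((248,128),(573,128),(412,291)):print(atz('w3',u*f,v*f,.138,True))
z=.2217-.054+.073
print('skirt far/L/R',[atz('w3',u*f,v*f,z,True) for u,v in((405,337),(313,440),(498,440))])"
```

```text
chim [0.5319 0.1202 0.148 ]
chim [0.5162 0.1195 0.148 ]
chim [0.5476 0.1212 0.148 ]
chim [0.5311 0.1357 0.148 ]
chim [0.5327 0.1048 0.148 ]
rim
[0.4514 0.1206 0.138 ]
[0.6123 0.1294 0.138 ]
[0.5366 0.0406 0.138 ]
skirt far/L/R [array([0.5318, 0.0558, 0.2407]), array([0.5042, 0.0184, 0.2407]), array([0.5636, 0.0214, 0.2407])]
```

Request:
jog_arm(delta_rot=[[0, 0, 0], [0, 0, 0], [0, 0, 0], [0, 0, 0], [0, 0, 0], [0, 0, 0], [0, 0, 0], [0, 0, 0], [0, 0, 0], [0, 0, 0], [0, 0, 0]], linear=[[0, 0.25, 0], [0, 0.4, 0], [0, 0.4, 0], [0.005, 0.3, 0], [0, 0.19, 0], [0, 0, -0.2], [0, 0, -0.2], [0, 0, -0.15], [0, 0, -0.05], [0, 0, 0], [0, 0, 0]], fingers=[50, 50, 50, 50, 50, 50, 50, 50, 50, 50, 50])

```text
time: 8.22
ee_pos: [0.5325, 0.1217, 0.1861]
tool_rot: [0.688, 0.725, 0.0, 0.0]
ft_force: [0.1, -0.5, -1.9]
gripper_width: 0.631
grip_force: 42.1
```

```bash
python3 -c "
from h import *
st()"
```

```text
{'time': 8.225, 'qpos': [-0.7515, 0.3784, 0.6657, 1.6159, -0.2445, 1.2313, 0.0137], 'ee_pos': [0.5325, 0.1217, 0.1861], 'tool_rot': [0.6884, 0.7253, 0.0004, 0.0003], 'ft_force': [0.0833, -0.5155, -1.9276], 'torque': [0.0001, 0.0069, 0.0241], 'gripper_width': 0.6312, 'grip_force': 42.1211}
```

Request:
jog_arm(delta_rot=[[0, 0, 0], [0, 0, 0], [0, 0, 0], [0, 0, 0]], linear=[[0, 0, -0.05], [0, 0, -0.05], [0, 0, -0.05], [0, 0, 0]], fingers=[50, 50, 50, 50])

```text
time: 8.72
ee_pos: [0.5318, 0.1218, 0.1763]
tool_rot: [0.688, 0.725, -0.0, -0.0]
ft_force: [-0.0, -1.5, -0.9]
gripper_width: 0.628
grip_force: 42.1
```

Request:
jog_arm(delta_rot=[[0, 0, 0], [0, 0, 0], [0, 0, 0]], linear=[[0, 0, -0.05], [0, 0, -0.05], [0, 0, 0]], fingers=[50, 50, 50])

```text
time: 9.1
ee_pos: [0.5318, 0.1218, 0.1703]
tool_rot: [0.688, 0.725, -0.0, -0.0]
ft_force: [-0.1, 1.0, -0.6]
gripper_width: 0.631
grip_force: 42.1
```

Request:
jog_arm(delta_rot=[[0, 0, 0], [0, 0, 0], [0, 0, 0]], linear=[[0, 0, -0.05], [0, 0, -0.05], [0, 0, 0]], fingers=[50, 50, 50])

```text
time: 9.48
ee_pos: [0.5319, 0.1218, 0.1643]
tool_rot: [0.688, 0.725, -0.0, -0.0]
ft_force: [-0.2, 0.4, -1.4]
gripper_width: 0.625
grip_force: 42.1
```

Request:
jog_arm(delta_rot=[[0, 0, 0], [0, 0, 0], [0, 0, 0]], linear=[[0, 0, -0.04], [0, 0, -0.04], [0, 0, 0]], fingers=[50, 50, 50])

```text
time: 9.85
ee_pos: [0.5319, 0.1218, 0.1596]
tool_rot: [0.688, 0.725, -0.0, -0.0]
ft_force: [-1.1, -0.6, -1.3]
gripper_width: 0.629
grip_force: 42.1
```

Request:
jog_arm(delta_rot=[[0, 0, 0], [0, 0, 0], [0, 0, 0]], linear=[[0, 0, -0.03], [0, 0, -0.03], [0, 0, 0]], fingers=[50, 50, 50])

```text
time: 10.22
ee_pos: [0.532, 0.1218, 0.1561]
tool_rot: [0.688, 0.725, -0.0, -0.0]
ft_force: [-2.0, -0.5, -0.8]
gripper_width: 0.629
grip_force: 42.1
```

Request:
jog_arm(delta_rot=[[0, 0, 0], [0, 0, 0], [0, 0, 0]], linear=[[0, 0, -0.02], [0, 0, -0.02], [0, 0, 0]], fingers=[50, 50, 50])

```text
time: 10.6
ee_pos: [0.532, 0.1218, 0.1537]
tool_rot: [0.688, 0.725, -0.0, -0.0]
ft_force: [-0.8, -1.3, -0.4]
gripper_width: 0.63
grip_force: 42.1
```

Request:
jog_arm(delta_rot=[[0, 0, 0], [0, 0, 0]], linear=[[0, 0, -0.02], [0, 0, 0]], fingers=[50, 50])

```text
time: 10.85
ee_pos: [0.532, 0.1218, 0.1527]
tool_rot: [0.688, 0.725, -0.0, -0.0]
ft_force: [-2.6, -0.5, 0.9]
gripper_width: 0.625
grip_force: 42.1
```

Request:
jog_arm(delta_rot=[[0, 0, 0], [0, 0, 0]], linear=[[-0.01, 0, -0.01], [0, 0, 0]], fingers=[50, 50])

```text
time: 11.1
ee_pos: [0.5319, 0.1218, 0.1525]
tool_rot: [0.688, 0.725, 0.0, 0.0]
ft_force: [-1.2, -1.1, 3.3]
gripper_width: 0.626
grip_force: 42.2
```

Request:
jog_arm(delta_rot=[[0, 0, 0], [0, 0, 0]], linear=[[0, 0, -0.01], [0, 0, 0]], fingers=[50, 50])

```text
time: 11.35
ee_pos: [0.5319, 0.1218, 0.1522]
tool_rot: [0.688, 0.725, 0.001, 0.0]
ft_force: [-2.0, -0.5, 5.2]
gripper_width: 0.624
grip_force: 42.4
```

Contact came at TCP z≈0.1525, the height expected for a misaligned stem. I'll turn it under about 6 N.

Request:
jog_arm(delta_rot=[[0, 0, 0.4], [0, 0, 0.5], [0, 0, 0.5], [0, 0, 0.4]], linear=[[0, 0, 0], [0, 0, 0], [0, 0, 0], [0, 0, 0]], fingers=[50, 50, 50, 50])

```text
time: 11.85
ee_pos: [0.5318, 0.1214, 0.1523]
tool_rot: [0.629, 0.777, 0.0, 0.0]
ft_force: [-2.5, -1.7, 5.8]
gripper_width: 0.631
grip_force: 42.5
```

```bash
python3 -c "
from h import *
st()"
```

```text
{'time': 11.85, 'qpos': [-0.7185, 0.4013, 0.6202, 1.6653, -0.2506, 1.1549, 0.1762], 'ee_pos': [0.5318, 0.1214, 0.1523], 'tool_rot': [0.629, 0.7774, 0.0002, 0.0003], 'ft_force': [-2.4505, -1.6783, 5.7858], 'torque': [-0.3662, 0.5782, -0.0417], 'gripper_width': 0.6312, 'grip_force': 42.4722}
```

Request:
jog_arm(delta_rot=[[0, 0, 0.4], [0, 0, 0.5], [0, 0, 0.5], [0, 0, 0.2]], linear=[[-0.005, 0, 0], [0, 0, 0], [0, 0, 0], [0, 0, 0]], fingers=[50, 50, 50, 50])

```text
time: 12.35
ee_pos: [0.5318, 0.1214, 0.1523]
tool_rot: [0.574, 0.819, 0.0, 0.001]
ft_force: [-2.1, -1.1, 5.6]
gripper_width: 0.623
grip_force: 42.5
```

Request:
jog_arm(delta_rot=[[0, 0, 0.4], [0, 0, 0.5], [0, 0, 0.5], [0, 0, 0.2]], linear=[[0, 0, 0], [0, 0, 0], [0, 0, 0], [0, 0, 0]], fingers=[50, 50, 50, 50])

```text
time: 12.85
ee_pos: [0.5317, 0.1215, 0.1523]
tool_rot: [0.515, 0.857, 0.0, 0.0]
ft_force: [-2.8, -0.9, 5.4]
gripper_width: 0.628
grip_force: 42.5
```

Request:
jog_arm(delta_rot=[[0, 0, 0.4], [0, 0, 0.5], [0, 0, 0.5], [0, 0, 0.2]], linear=[[-0.005, 0, 0], [0, 0, 0], [0, 0, 0], [0, 0, 0]], fingers=[50, 50, 50, 50])

```text
time: 13.35
ee_pos: [0.5314, 0.1214, 0.1523]
tool_rot: [0.454, 0.891, 0.0, 0.001]
ft_force: [-2.6, -0.8, 6.2]
gripper_width: 0.63
grip_force: 42.5
```

```bash
python3 -c "
from h import *
st()"
```

```text
{'time': 13.35, 'qpos': [-0.6564, 0.386, 0.5321, 1.6645, -0.2109, 1.1475, 0.5589], 'ee_pos': [0.5314, 0.1214, 0.1523], 'tool_rot': [0.4539, 0.891, 0.0003, 0.0006], 'ft_force': [-2.615, -0.8188, 6.2438], 'torque': [-0.3241, 0.6151, 0.0142], 'gripper_width': 0.6296, 'grip_force': 42.4834}
```

Request:
jog_arm(delta_rot=[[0, 0, 0.4], [0, 0, 0.5], [0, 0, 0.5], [0, 0, 0.2]], linear=[[0, 0, 0], [0, 0, 0], [0, 0, 0], [0, 0, 0]], fingers=[50, 50, 50, 50])

```text
time: 13.85
ee_pos: [0.5313, 0.1213, 0.1522]
tool_rot: [0.391, 0.921, 0.0, 0.0]
ft_force: [-2.9, -1.1, 4.3]
gripper_width: 0.628
grip_force: 42.5
```

Request:
jog_arm(delta_rot=[[0, 0, 0.4], [0, 0, 0.5], [0, 0, 0.5], [0, 0, 0.2]], linear=[[-0.005, 0, 0], [0, 0, 0], [0, 0, 0], [0, 0, 0]], fingers=[50, 50, 50, 50])

```text
time: 14.35
ee_pos: [0.5312, 0.1211, 0.1522]
tool_rot: [0.325, 0.946, 0.0, 0.001]
ft_force: [-2.8, -2.1, 4.1]
gripper_width: 0.626
grip_force: 42.5
```

Request:
jog_arm(delta_rot=[[0, 0, 0], [0, 0, 0.4], [0, 0, 0.4]], linear=[[0, 0, -0.006], [0, 0, 0], [0, 0, 0]], fingers=[50, 50, 50])

```text
time: 14.72
ee_pos: [0.5311, 0.121, 0.152]
tool_rot: [0.292, 0.956, -0.0, 0.001]
ft_force: [-2.6, -1.5, 7.2]
gripper_width: 0.629
grip_force: 42.6
```

Request:
jog_arm(delta_rot=[[0, 0, 0.4], [0, 0, 0.4], [0, 0, 0.4]], linear=[[0, 0, 0], [0, 0, 0], [0, 0, 0]], fingers=[50, 50, 50])

```text
time: 15.1
ee_pos: [0.5308, 0.121, 0.1516]
tool_rot: [0.241, 0.97, -0.0, 0.0]
ft_force: [-2.9, -3.0, 4.8]
gripper_width: 0.625
grip_force: 42.5
```

```bash
python3 -c "
from h import *
st()"
```

```text
{'time': 15.1, 'qpos': [-0.5895, 0.3746, 0.4404, 1.6639, -0.1714, 1.1412, 0.9789], 'ee_pos': [0.5308, 0.121, 0.1516], 'tool_rot': [0.2414, 0.9704, -0.0003, 0.0004], 'ft_force': [-2.8801, -2.9554, 4.8171], 'torque': [-0.5885, 0.5226, 0.0214], 'gripper_width': 0.6248, 'grip_force': 42.5043}
```

Request:
jog_arm(delta_rot=[[0, 0, 0.3], [0, 0, 0.3], [0, 0, 0]], linear=[[-0.005, -0.005, -0.006], [0, 0, 0], [0, 0, 0]], fingers=[50, 50, 50])

```text
time: 15.48
ee_pos: [0.5301, 0.1215, 0.1501]
tool_rot: [0.216, 0.976, -0.0, -0.0]
ft_force: [-1.0, -1.6, -0.1]
gripper_width: 0.626
grip_force: 42.3
```

Request:
jog_arm(delta_rot=[[0, 0, 0.3], [0, 0, 0.3], [0, 0, 0]], linear=[[-0.005, -0.005, 0], [0, 0, 0], [0, 0, 0]], fingers=[50, 50, 50])

```text
time: 15.85
ee_pos: [0.5299, 0.1216, 0.1505]
tool_rot: [0.19, 0.982, 0.0, -0.0]
ft_force: [-0.6, -0.6, -0.9]
gripper_width: 0.623
grip_force: 42.2
```

```bash
python3 -c "
from h import *
st()"
```

```text
{'time': 15.85, 'qpos': [-0.5744, 0.3722, 0.4187, 1.6663, -0.164, 1.138, 1.0754], 'ee_pos': [0.5299, 0.1216, 0.1505], 'tool_rot': [0.1905, 0.9817, 0.0002, -0.0001], 'ft_force': [-0.6178, -0.5565, -0.862], 'torque': [-0.1331, -0.0009, -0.0344], 'gripper_width': 0.6233, 'grip_force': 42.2276}
```

It dropped in: the force is gone and z is 0.150. Pressing down through the clip.

Request:
jog_arm(delta_rot=[[0, 0, 0], [0, 0, 0], [0, 0, 0]], linear=[[0, 0, -0.025], [0, 0, -0.025], [0, 0, 0]], fingers=[50, 50, 50])

```text
time: 16.23
ee_pos: [0.53, 0.1215, 0.1476]
tool_rot: [0.191, 0.982, 0.0, -0.0]
ft_force: [0.3, 0.5, -0.2]
gripper_width: 0.627
grip_force: 42.2
```

Request:
jog_arm(delta_rot=[[0, 0, 0], [0, 0, 0], [0, 0, 0]], linear=[[0, 0, -0.025], [0, 0, 0], [0, 0, 0]], fingers=[50, 50, 50])

```text
time: 16.6
ee_pos: [0.5301, 0.1213, 0.1463]
tool_rot: [0.191, 0.982, 0.0, 0.0]
ft_force: [0.5, 0.1, -1.1]
gripper_width: 0.626
grip_force: 42.2
```

Request:
jog_arm(delta_rot=[[0, 0, 0], [0, 0, 0]], linear=[[0, 0, -0.02], [0, 0, 0]], fingers=[50, 50])

```text
time: 16.85
ee_pos: [0.5299, 0.1211, 0.145]
tool_rot: [0.191, 0.982, -0.0, -0.0]
ft_force: [-0.1, 0.5, -0.9]
gripper_width: 0.629
grip_force: 42.2
```

Request:
jog_arm(delta_rot=[[0, 0, 0], [0, 0, 0]], linear=[[0, 0, -0.02], [0, 0, 0]], fingers=[50, 50])

```text
time: 17.1
ee_pos: [0.53, 0.121, 0.144]
tool_rot: [0.191, 0.982, -0.0, 0.0]
ft_force: [-0.8, -0.7, 0.6]
gripper_width: 0.631
grip_force: 42.3
```

Request:
jog_arm(delta_rot=[[0, 0, 0], [0, 0, 0]], linear=[[0, 0, -0.02], [0, 0, 0]], fingers=[50, 50])

```text
time: 17.35
ee_pos: [0.5302, 0.1212, 0.1428]
tool_rot: [0.191, 0.982, 0.0, 0.0]
ft_force: [-1.0, -0.7, 2.6]
gripper_width: 0.625
grip_force: 42.3
```

Request:
jog_arm(delta_rot=[[0, 0, 0], [0, 0, 0]], linear=[[0, 0, -0.02], [0, 0, 0]], fingers=[50, 50])

```text
time: 17.6
ee_pos: [0.5301, 0.1213, 0.1414]
tool_rot: [0.191, 0.982, 0.0, 0.0]
ft_force: [-0.9, -0.6, 0.8]
gripper_width: 0.631
grip_force: 42.3
```

Request:
jog_arm(delta_rot=[[0, 0, 0], [0, 0, 0]], linear=[[0, 0, -0.02], [0, 0, 0]], fingers=[50, 50])

```text
time: 17.85
ee_pos: [0.5299, 0.1212, 0.14]
tool_rot: [0.191, 0.982, -0.0, -0.0]
ft_force: [-0.4, -0.2, 0.2]
gripper_width: 0.626
grip_force: 42.3
```

Request:
jog_arm(delta_rot=[[0, 0, 0], [0, 0, 0]], linear=[[0, 0, -0.02], [0, 0, 0]], fingers=[50, 50])

```text
time: 18.1
ee_pos: [0.5299, 0.1212, 0.1388]
tool_rot: [0.191, 0.982, -0.0, -0.0]
ft_force: [0.1, 0.3, 1.3]
gripper_width: 0.629
grip_force: 42.3
```

Request:
jog_arm(delta_rot=[[0, 0, 0], [0, 0, 0]], linear=[[0, 0, -0.02], [0, 0, 0]], fingers=[50, 50])

```text
time: 18.35
ee_pos: [0.5303, 0.1211, 0.1387]
tool_rot: [0.191, 0.982, 0.0, 0.0]
ft_force: [-1.3, -0.2, 5.1]
gripper_width: 0.627
grip_force: 42.8
```

Request:
jog_arm(delta_rot=[[0, 0, 0], [0, 0, 0]], linear=[[0, 0, -0.02], [0, 0, 0]], fingers=[50, 50])

```text
time: 18.6
ee_pos: [0.5307, 0.121, 0.1385]
tool_rot: [0.191, 0.982, 0.0, 0.001]
ft_force: [-1.6, -1.3, 9.5]
gripper_width: 0.628
grip_force: 43.2
```

Request:
jog_arm(delta_rot=[[0, 0, 0], [0, 0, 0]], linear=[[0, 0, -0.02], [0, 0, 0]], fingers=[50, 50])

```text
time: 18.85
ee_pos: [0.531, 0.1209, 0.1384]
tool_rot: [0.191, 0.982, 0.001, 0.001]
ft_force: [-3.5, -1.4, 14.3]
gripper_width: 0.627
grip_force: 43.6
```

Firm stop at 0.1385, 14 mm below the jam height as expected, with 15 N on it. Easing off and releasing.

Request:
jog_arm(delta_rot=[[0, 0, 0], [0, 0, 0], [0, 0, 0], [0, 0, 0], [0, 0, 0], [0, 0, 0]], linear=[[0, 0, 0.03], [0, 0, 0.02], [0, 0, 0], [0, 0, 0], [0, 0, 0], [0, 0, 0]], fingers=[50, 50, 60, 72, 80, 80])

```text
time: 19.6
ee_pos: [0.53, 0.1213, 0.1383]
tool_rot: [0.191, 0.982, -0.0, -0.0]
ft_force: [-0.0, 0.1, -0.8]
gripper_width: 0.936
grip_force: 0.0
```

Request:
jog_arm(delta_rot=[[0, 0, 0], [0, 0, 0], [0, 0, 0], [0, 0, 0], [0, 0, 0], [0, 0, 0], [0, 0, 0], [0, 0, 0], [0, 0, 0], [0, 0, 0], [0, 0, 0], [0, 0, 0]], linear=[[0, 0, 0.1], [0, 0, 0.2], [0, 0, 0.3], [0, 0, 0.3], [0, 0, 0.3], [0, 0, 0.3], [0, -0.4, 0], [0, -0.5, 0], [0, -0.5, 0], [0, -0.3, 0], [0, 0, 0], [0, 0, 0]], fingers=[80, 80, 80, 80, 80, 80, 80, 80, 80, 80, 80, 80])

```text
time: 21.1
ee_pos: [0.5301, 0.021, 0.2286]
tool_rot: [0.19, 0.982, 0.001, -0.0]
ft_force: [-0.5, -0.6, 0.1]
gripper_width: 0.935
grip_force: 0.0
```

```bash
python3 -c "
from h import *
d=snap('scene','s4');t=snap('top','t4');st()
a=cv2.resize(d['img'][60:260,130:430][:,:,::-1],None,fx=2.6,fy=2.6)
cv2.imwrite('pics/s4b.png',a)"
```

```text
{'time': 21.2, 'qpos': [-0.4467, 0.2878, 0.4812, 1.5839, -0.1376, 1.3038, 1.2438], 'ee_pos': [0.53, 0.0212, 0.2284], 'tool_rot': [0.1894, 0.9819, 0.0004, -0.0002], 'ft_force': [-0.3858, 0.3121, 0.4244], 'torque': [-0.0205, 0.0122, -0.0018], 'gripper_width': 0.936, 'grip_force': 0.0}
```

View pics/s4b.png

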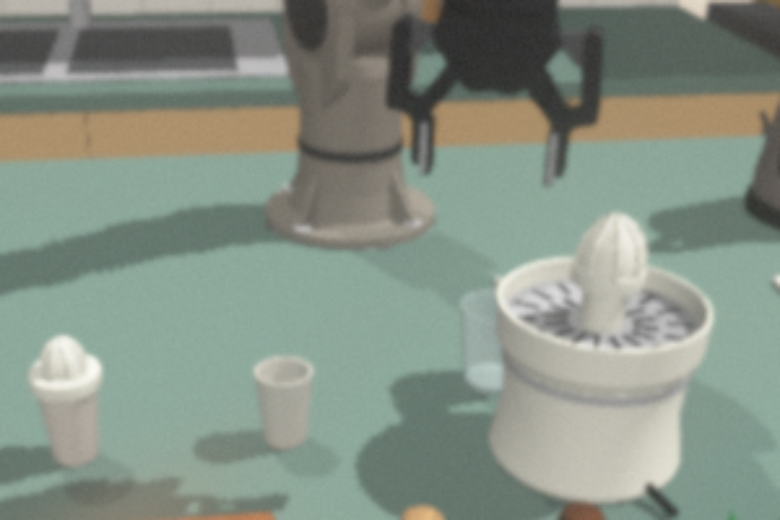

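The cone stands upright on the chimney with its apex at (615,213), clear of the gripper. Everything else is unmoved. I'll check the apex height, then hand in.

```bash
python3 -c "
from h import *
for z in(.193,.203,.213):print(atz('scene0',366.5,141.9,z))
print(finish_job())"
```

```text
[0.4944 0.1346 0.193 ]
[0.5184 0.1245 0.203 ]
[0.5423 0.1144 0.213 ]
the job is handed in; nothing more can be done
None
```

The large cone is in the press, turned until it dropped into the drive and pressed to a firm stop 14 mm below the jam height with about 15 N. It is released and standing upright, the other items looked unmoved in the pictures, and the job was handed in at about 21 s. A rough camera check put the cone's tip within a few mm of its expected height.

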